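Take the straight roller out of its bench stand

ROBOT

A 7-joint arm with a two-finger parallel gripper is mounted at the origin on the work surface. World frame = base frame: x ahead of the robot, y to its left, z up, the work surface at z = 0. Lengths are in m, angles in degrees, forces in N, time in s.
With the tool pointing down it reaches from about 0.425 to 0.875 m from the base axis. Payload 4.7 kg.
Tool frame: the origin (TCP) lies between the finger pads; the fingertips stand env.tip_reach ahead of it and the grasp point (between the pads) lies 2 mm behind it (env.tip_reach is the distance from the TCP to the fingertips, in m); z points along the fingers, y is the line along which they close (so a half turn about z gives the same grasp; the last joint's range is limited). The gripper opens to 87 mm and grips with 3 to 60 N. Pads are 19 mm wide; open, the fingers measure 117 mm over their backs; the gripper's body (75 mm by 190 mm) begins 51 mm behind the grasp point.
Start: joints at [71.339, 18.392, -4.016, 83.108, 1.295, 78.541, -3.26], TCP at [0.217, -0.613, 0.24] pointing down, gripper open.
Joint ranges: [-163.93, 163.93], [-17.29, 119.83], [-79.2, 71.16], [3.27, 140.29], [-89.18, 269.18], [5.43, 117.66], [-154.24, 154.24]. Speed limits (degrees/s): [147.25, 147.25, 180, 180, 180, 180, 180].

INTERFACE

Orientations are given as [roll, pitch, yaw] about the fixed x, y, z axes, in that order (R = Rz(yaw) Ry(pitch) Rx(roll)).
In Python, from cell import env, optics, telemetry gives the robot as it stands (env), with the cameras (optics) and the readings (telemetry).
- The arm moves only by the shell command python3 steer.py 'ROWS' [FORCE]. ROWS is one flat JSON list of numbers that holds 1 to 8 rows one after another, with no inner brackets; each row has 5 numbers: dx, dy, dz in normalised numbers (1 is 0.5 m), then a turn about the tool's z in parts of the range, where 1.0 means 2 rad, then the finger opening in m; each row is the pose to reach, as a shift and turn from the pose commanded when the command began, along the tool's axes at that moment; what a row does not reach only later rows make up. A row lasts 1/12 s, in which the tool goes at most 0.0417 m and 7.16 degrees, less where a joint would pass 70% of its speed; a pose out of reach is approached as far as the arm can. The fingers move at their own pace and stop on an object; FORCE is the grip in N (left out, the last holds). Time passes only in rows, so rows that do not move let the fingers close. It prints the time, the measured TCP pose, the force, the opening and the grip force at its end. Input that does not fit is refused with a message, and nothing moves.
- telemetry.get_obs(): the state, without advancing time (a new reading comes with each control period).
- optics.read_camera(name): name is "side" or "top" or "wrist"; returns a dict with "color" (400x640x3 uint8, blue, green, red), "fx", "fy", "cx", "cy" (pixels), "world_from_camera" (4x4, takes a point from camera to world coordinates). Camera axes: x right, y down, z forward; pixel columns grow to the right and rows downward; lengths in m; the calibration is good to about 2 mm. A picture is of the moment at which its call begins. There is no depth.
- env.sign_off(): hands the job in; it is judged then, once.
The state is a dict: "time_s": time; "qpos": joint angles; "joint_velocities": joint speeds; "effort": joint torques, N m; "tool_pos": TCP position; "tool_rot": TCP orientation; "force": force on the tool from outside, world axes, zero at the start; "wrist_torque": the same for the moment, N m; "grip_width": finger opening in m; "grasp_force": force on a finger pad.
Only numpy, scipy, OpenCV 4.12 (cv2) and the standard library are available. Lean on these libraries where they do the work, as an engineer would, in place of code of your own. Each camera call takes 0.05 s, during which the arm holds its last target. There are 200 camera calls.

TASK

One of the two roller stands on the bench holds a plain straight roller: flip that stand's cam lever all the way back to open it, then draw the roller forward, lower it out of the open slots and set it gently on the wooden rack with both axle ends lying down in the rack's notches. Do not drop the roller, leave the lever open, and leave the other stand, with the waisted roller, alone.

Things in the scene. Friction and masses are not known exactly. Their poses are not given: they have to be found in the camera images.
- roller: Straight roller: aluminium barrel 44 mm thick, 124 mm long, on a 12 mm square axle 176 mm long in all (26 mm stub at each end); one rigid piece, about 0.45 kg. Origin: centre of the barrel; y runs along the axle. Starts in the stand, axle 130 mm above the bench and square to the stand, open to a grasp from above across its diameter.
- stand: Grey steel stand holding the straight roller, fixed. Origin: on the bench below the roller's start; x from its open front (robot's side) to its back, y along the axle. Two 8 mm cheeks at y = -69 and +69 mm, 130 mm free between, tops 155 mm up. Below the roller between them: only a base plate 12 mm high, x = -38 to 62, and a cross bar at the back (x 45 to 55, z 30 to 70).
- slot (a point): Middle of the slots' open mouth: stand x = -29, y = 0, z = 130 mm, axes as the stand. The axle lies 29 mm behind it on level ledges ending 17 mm behind it, with 4 mm play to the post behind. The mouth, 34 mm wide in x, opens straight down; a beam 11 mm above closes it. Lips in front of it, 14 mm thick, end 10 mm below it: pass under them with the axle 20 mm or more below this point.
- pivot (a point): Pivot of that stand's cam lever, outside its -y cheek: stand x = -18, y = -82, z = 150 mm, axes as the stand. Shut, the steel handle (11 mm thick in x, 10 mm in y) stands straight up from here, with a black cross grip (18 mm thick, 22 mm along y) 72 mm from the pivot; a lobe hangs 26 mm down, in front of the axle end.
- cam_lever (a joint): Cam lever of the straight roller's stand, rad. 0: shut, handle straight up. Grows as the handle swings to the back (stand +x) and down, about the y axis, to its stop at 1.5: fully open, handle nearly level, pointing to the back. Starts between 0 and 0.2; stays where it is left (friction about 0.1 N m).
- rack: Light wooden rack, fixed, nearer the robot; 60 by 178 mm. Origin: centre of its underside; y along its length, as the axle must lie. At y = -79 and +79 mm two notched ends, 10 mm thick, 60 mm high: notch floor at z = 31, about 28 mm wide, sides flaring to 60 mm at the top. A lying axle's centre is 37 mm up (up to 40 if turned on edge). Between the ends 148 mm free over a 10 mm base.
- waisted_roller: Bystander in the other, equal stand: hourglass roller, 56 mm thick at the ends, 28 mm at the waist, 124 mm long, with the same axle. Origin: centre of the barrel; y along the axle. Leave it.
- other_lever (a joint): Cam lever of the other stand (waisted roller), rad; 0 is shut. Leave it shut.

How it is judged (in metres and radians):
On the way, in this order (a step that is already met when the one before it is completed fails the run):
1. the cam lever is open (beyond 1.2 rad) while the straight roller still lies in its slots (value of joint cam_lever above 1.2 rad and distance between roller and stand above 0.115 m and x of roller in the frame of stand above -0.012 m), for 0.2 s.
2. the roller has been lowered out of the slots and is in the fingers (z of roller in the frame of stand below 0.112 m and contact force between the fingers and roller above 1 N), for 0.1 s.
At the end, for the whole second after the job is handed in: The straight roller lies at rest in the rack: axle centre 30 to 47 mm above the bench, within 14 mm of the notches' middle across the rack and 20 mm along it, axle parallel to the rack within 10 degrees; the stand's cam lever is open (beyond 1.2 rad) (x of roller in the frame of rack between -0.014 and 0.014 m and y of roller in the frame of rack between -0.02 and 0.02 m and z of roller in the frame of rack between 0.03 and 0.047 m and angle between the y axis of roller and the y axis of rack, either way round below 0.175 rad and linear speed of roller below 0.02 m/s and value of joint cam_lever above 1.2 rad); the robot touches nothing.
It fails at once if the roller falls or is thrown: faster than 0.8 m/s while not in the fingers (a drop of over 30 mm) (linear speed of roller above 0.8 m/s and contact force between the fingers and roller below 0.2 N).
It fails at once if the waisted roller is moved by more than 20 mm (distance of waisted_roller from where it was at the start of the episode above 0.02 m).
It fails at once if the other stand's cam lever is opened (beyond 0.4 rad) (value of joint other_lever above 0.4 rad).
It also fails if it takes over 64 s, if anything falls off the work surface, if the arm or the gripper's body presses on something with over 40 N, if the wrist force passes 120 N, or if a joint passes its speed limit or range.

## Working session

There is one attempt and no reset: what is moved stays moved. The work goes in short steps, Python scripts to look and compute and a shell command to move; the robot and the scene stay as the last step left them, time stands still between calls to the robot, and variables do not carry over. Pictures are saved under pics/ and viewed, at most 10 in all, crops included, and the job is handed in when it is done.

```bash
ls; mkdir -p pics; python3 - <<'E'
from cell import env, optics, telemetry
import cv2,numpy as np
o=telemetry.get_obs();print(o['time_s'],o['tool_pos'],o['tool_rot'],env.tip_reach)
for n in ['side','top']:
    d=optics.read_camera(n);cv2.imwrite(f'pics/{n}0.png',d['color']);np.savez(f'pics/{n}0.npz',**d)
    print(n,d['fx'],d['cx'],d['cy'],np.round(d['world_from_camera'],3).tolist())
E
```

```text
cell.py
pics
steer.py
0.0 [ 0.21641162 -0.61235472  0.23844182] [-1.79888673e+02  5.34743185e-03  1.94697117e+01] 0.017
side 430.1884588675817 318.3990585120523 198.628921427386 [[-0.994, -0.09, 0.066, 0.491], [-0.11, 0.697, -0.708, 0.481], [0.017, -0.711, -0.703, 0.645], [0.0, 0.0, 0.0, 1.0]]
top 409.66309033784256 323.7370414536696 200.71525247477192 [[0.022, -0.994, 0.109, 0.458], [-0.999, -0.026, -0.034, -0.028], [0.037, -0.108, -0.993, 0.89], [0.0, 0.0, 0.0, 1.0]]
```

View pics/top0.png

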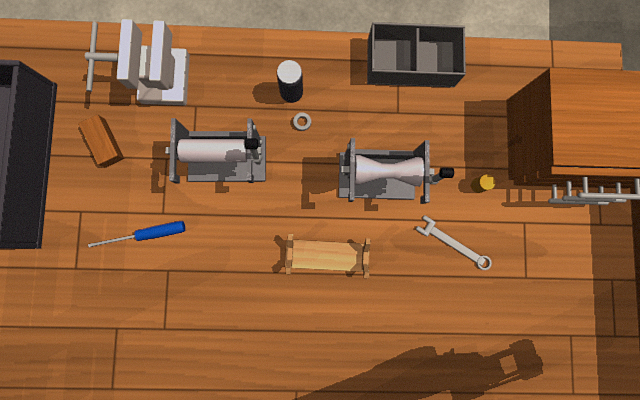

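View pics/side0.png

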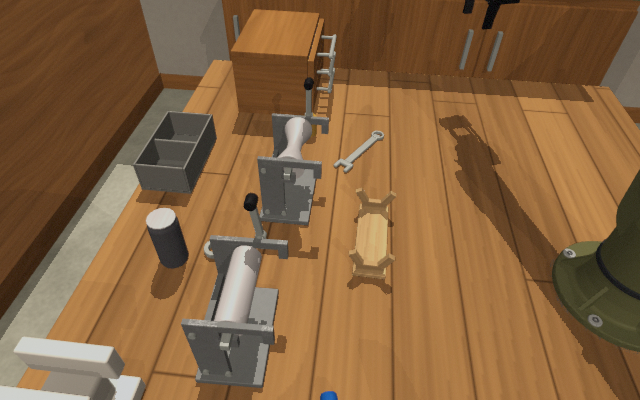

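The top view shows the straight roller at about (213,150), its black grip at (252,143), and the rack at (328,256). The waisted roller is at (390,170). In the side view the grip is at (251,202), the roller at (238,290) and the rack at (373,235). I'll zoom in for exact features.

```bash
python3 - <<'E'
import cv2
t=cv2.imread('pics/top0.png');s=cv2.imread('pics/side0.png')
cv2.imwrite('pics/tz.png',cv2.resize(t[110:290,140:400],None,fx=3,fy=3,interpolation=cv2.INTER_CUBIC))
cv2.imwrite('pics/sz.png',cv2.resize(s[180:390,175:415],None,fx=2.8,fy=2.8,interpolation=cv2.INTER_CUBIC))
E
```

```text
(no output)
```

View pics/tz.png

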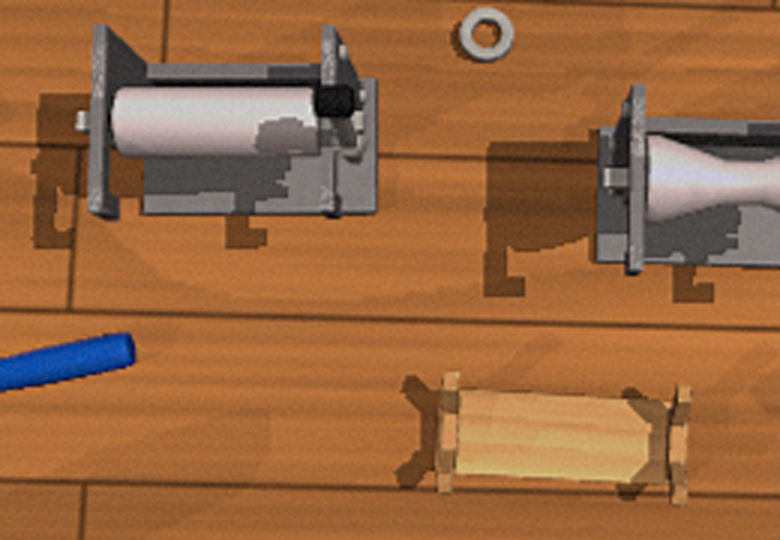

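View pics/sz.png

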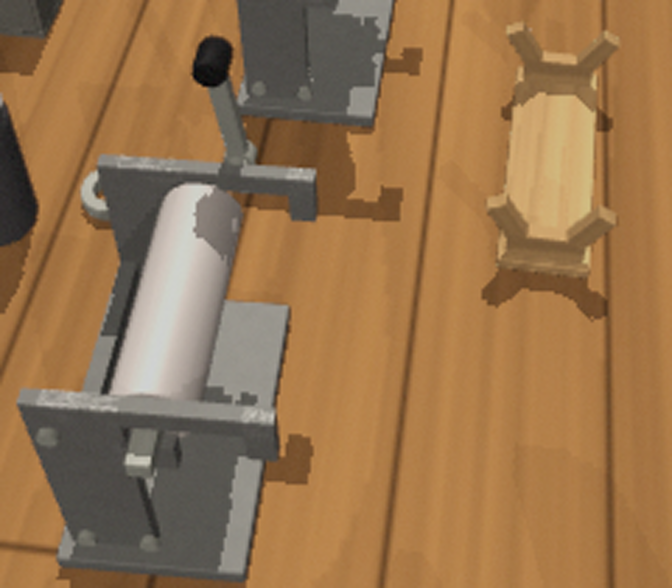

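```bash
cat > h.py <<'E'
import cv2,numpy as np
class Cam:
    def __init__(s,d):
        s.T=np.array(d['world_from_camera']);s.K=np.array([[d['fx'],0,d['cx']],[0,d['fy'],d['cy']],[0,0,1.]]);s.img=d['color']
    def ray(s,p): 
        r=s.T[:3,:3]@np.linalg.inv(s.K)@np.array([p[0],p[1],1.]);return s.T[:3,3],r/np.linalg.norm(r)
    def plane(s,p,z): o,r=s.ray(p);return o+r*(z-o[2])/r[2]
    def proj(s,X):
        q=s.K@(s.T[:3,:3].T@(np.array(X)-s.T[:3,3]));return q[:2]/q[2]
def tri(rays):
    A=sum(np.eye(3)-np.outer(r,r) for o,r in rays);b=sum((np.eye(3)-np.outer(r,r))@o for o,r in rays)
    X=np.linalg.solve(A,b);return X,max(np.linalg.norm((np.eye(3)-np.outer(r,r))@(X-o)) for o,r in rays)
def load(n): return Cam(np.load(f'pics/{n}.npz'))
E
python3 - <<'E'
from h import *
np.set_printoptions(precision=4,suppress=True)
t,s=load('top0'),load('side0')
tp=lambda u,v:(140+u/3-.33,110+v/3-.33); sp=lambda u,v:(175+u/2.8-.3,180+v/2.8-.3)
F={'grip':((335,100),(212,60)),'stub+y':((80,120),(140,460)),'ck+ back':((100,28),(22,398)),'ck- back':((329,30),(103,162)),
'ck- front':((333,212),(315,175)),'ck+ front':((104,210),(276,415)),
'rk+b':((452,378),(497,205)),'rk+f':((446,486),(606,218)),'rk-b':((684,390),(517,32)),'rk-f':((679,496),(610,42))}
for k,(a,b) in F.items():
    X,e=tri([t.ray(tp(*a)),s.ray(sp(*b))]);print(k,X,round(e,4))
# barrel axis: silhouette lines
def white(c): 
    hsv=cv2.cvtColor(c.img,cv2.COLOR_BGR2HSV);return ((hsv[...,1]<60)&(hsv[...,2]>135)).astype(np.uint8)
def fit(pts):
    vx,vy,x,y=cv2.fitLine(np.array(pts,np.float32),cv2.DIST_HUBER,0,.01,.01).ravel();return (x,y),(vx,vy)
def runlim(r):  # longest run
    idx=np.flatnonzero(r);sp_=np.split(idx,np.flatnonzero(np.diff(idx)>1)+1);g=max(sp_,key=len);return g[0]-.5,g[-1]+.5
def planes(c,E1,E2):
    N=[]
    for (p,d) in (E1,E2):
        n=np.cross(c.ray(p)[1],c.ray((p[0]+50*d[0],p[1]+50*d[1]))[1]);n/=np.linalg.norm(n);N.append(n)
    if N[0]@N[1]<0:N[1]=-N[1]
    n=N[0]+N[1];return n/np.linalg.norm(n), np.arccos(N[0]@N[1])/2
m=white(t);a=[];b=[]
for u in range(182,222):
    y0,y1=runlim(m[135:170,u]);a.append((u,y0+135));b.append((u,y1+135))
print('top w',a[5],b[5],a[-5],b[-5])
n1,h1=planes(t,fit(a),fit(b))
m=white(s);a=[];b=[]
for v in range(265,318):
    y0,y1=runlim(m[v,205:275]);a.append((y0+205,v));b.append((y1+205,v))
print('side w',a[5],b[5],a[-5],b[-5])
n2,h2=planes(s,fit(a),fit(b))
d=np.cross(n1,n2);d/=np.linalg.norm(d)
A=np.array([n1,n2,d]);P=np.linalg.solve(A,[n1@t.T[:3,3],n2@s.T[:3,3],d@np.array([.54,.2,.13])])
print('axis pt',P,'dir',d,'yaw of y axis',np.degrees(np.arctan2(-d[0]*np.sign(d[1]),abs(d[1]))))
print('radii',[np.sin(h)*np.linalg.norm(np.cross(P-c.T[:3,3],d)) for h,c in((h1,t),(h2,s))])
E
```

```text
grip [0.6241 0.0713 0.2223] 0.0001
stub+y [0.6273 0.2396 0.1367] 0.0004
ck+ back [0.6817 0.2253 0.1538] 0.0006
ck- back [0.6852 0.087  0.1536] 0.0006
ck- front [0.573  0.0801 0.1516] 0.0006
ck+ front [0.5695 0.2174 0.1493] 0.0006
rk+b [0.4752 0.0098 0.0531] 0.0012
rk+f [0.4054 0.0114 0.0527] 0.0013
rk-b [ 0.4702 -0.1481  0.053 ] 0.0017
rk-f [ 0.4015 -0.1456  0.0534] 0.0009
top w (187, np.float64(138.5)) (187, np.float64(158.5)) (217, np.float64(138.5)) (217, np.float64(159.5))
side w (np.float64(227.5), 270) (np.float64(252.5), 270) (np.float64(215.5), 313) (np.float64(245.5), 313)
axis pt [0.6362 0.167  0.1174] dir [-0.154  -0.7101  0.687 ] yaw of y axis -12.23292797096646
radii [np.float64(0.01598584955394923), np.float64(0.022020475831521433)]
```

```bash
cat > go.py <<'E'
import sys,numpy as np
from cell import env, optics, telemetry
from scipy.spatial.transform import Rotation as R
o=telemetry.get_obs();a=[float(v) for v in sys.argv[1:]]
Rm=R.from_euler('xyz',o['tool_rot'],degrees=True).as_matrix()
print('t',round(o['time_s'],2),'pos',np.round(o['tool_pos'],4),'yaw',round(o['tool_rot'][2],2),'w',o['grip_width'],'F',np.round(o['force'],1))
print('shift',np.round(Rm.T@(np.array(a[:3])-o['tool_pos']),4),'turn',round((o['tool_rot'][2]-a[3]+180)%360-180,2))
E
python3 go.py 0.5 0.06 0.42 92
```

```text
t 0.1 pos [ 0.2164 -0.6124  0.2385] yaw 19.47 w 0.08676848037004821 F [ 0.3 -0.6  0.1]
shift [ 0.4915 -0.5398 -0.1806] turn -72.53
```

The manual's scale: shifts go in shares of 0.5 m and turns go in shares of 2 rad. Converting my numbers, -0.18 m is -0.36, -0.16 m is -0.32, -49 degrees is -0.4276.

```bash
python3 steer.py '[0,0,-0.08,0,0.087,0,0,-0.16,-0.0611,0.087,0,0,-0.24,-0.1222,0.087,0,0,-0.32,-0.1833,0.087,0.06,-0.06,-0.36,-0.2443,0.087,0.12,-0.12,-0.36,-0.3054,0.087,0.18,-0.18,-0.36,-0.3665,0.087,0.24,-0.24,-0.36,-0.4276,0.087]'; python3 go.py 0.5 0.06 0.42 92
```

```text
time_s: 0.77
tool_pos: [0.2873, -0.4645, 0.4196]
tool_rot: [180.0, 0.0, 68.8]
force: [0.4, 0.2, 1.0]
grip_width: 0.0868
grasp_force: 0.0
t 0.77 pos [ 0.2873 -0.4645  0.4196] yaw 68.78 w 0.08678793335922769 F [0.4 0.2 1. ]
shift [ 5.659e-01  8.500e-03 -5.000e-04] turn -23.22
```

Converted, 0.32 m is 0.64, 0.28 m is 0.56, -23 degrees is -0.2007.

```bash
python3 steer.py '[0.08,0,0,-0.0349,0.087,0.16,0,0,-0.0698,0.087,0.24,0,0,-0.1047,0.087,0.32,0,0,-0.1396,0.087,0.4,0,0,-0.1745,0.087,0.48,0,0,-0.2007,0.087,0.56,0,0,-0.2007,0.087,0.64,0,0,-0.2007,0.087]' >/dev/null; python3 go.py 0.5 0.06 0.42 92
```

```text
t 1.43 pos [ 0.4043 -0.1663  0.4193] yaw 91.47 w 0.08684607324812983 F [ 0.7  0.  -0.1]
shift [ 0.2238  0.1015 -0.0008] turn -0.53
```

Converted, 0.22 m is 0.44, 0.2 m is 0.4.

```bash
python3 steer.py '[0.08,0.04,0,0,0.087,0.16,0.08,0,0,0.087,0.24,0.12,0,0,0.087,0.32,0.16,0,0,0.087,0.4,0.2,0,0,0.087,0.44,0.2,0,0,0.087,0.44,0.2,0,0,0.087,0.44,0.2,0,0,0]' >/dev/null; python3 go.py 0.5 0.06 0.42 92
python3 - <<'E'
from cell import env, optics, telemetry
import cv2,numpy as np
d=optics.read_camera('wrist');cv2.imwrite('pics/w1.png',d['color']);np.savez('pics/w1.npz',**d)
print(np.round(d['world_from_camera'],3).tolist())
E
```

```text
t 2.1 pos [0.4982 0.0566 0.4192] yaw 91.8 w 0.08465677536058912 F [ 0.5 -1.   0.2]
shift [ 0.0033  0.002  -0.0008] turn -0.2
[[0.999, 0.031, 0.009, 0.495], [0.032, -0.957, -0.287, 0.137], [-0.001, 0.287, -0.958, 0.566], [0.0, 0.0, 0.0, 1.0]]
```

View pics/w1.png

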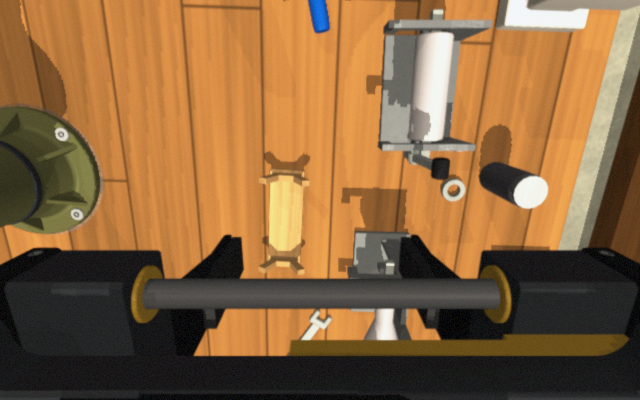

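Wrist view: the barrel spans columns 414–450 and rows 33–140, the grip is at (440,168), and the rack ends are at rows 176 and 267 near columns 284 and 281. Next I'll get the roller axis from the wrist and side silhouettes.

```bash
python3 - <<'E'
from h import *
np.set_printoptions(precision=4,suppress=True)
t,s,w=load('top0'),load('side0'),load('w1')
def mask(c,v):
    hsv=cv2.cvtColor(c.img,cv2.COLOR_BGR2HSV);return (hsv[...,1]<70)&(hsv[...,2]>v)
def runlim(r):
    idx=np.flatnonzero(r);g=max(np.split(idx,np.flatnonzero(np.diff(idx)>1)+1),key=len);return g[0]-.5,g[-1]+.5
def fit(p):
    vx,vy,x,y=cv2.fitLine(np.array(p,np.float32),cv2.DIST_HUBER,0,.01,.01).ravel();return (x,y),(vx,vy)
def mid(c,rows,c0,c1,v):
    m=mask(c,v);N=[];L=[runlim(m[r,c0:c1]) for r in rows]
    for k in (0,1):
        p,d=fit([(l[k]+c0,r) for l,r in zip(L,rows)])
        n=np.cross(c.ray(p)[1],c.ray((p[0]+50*d[0],p[1]+50*d[1]))[1]);n/=np.linalg.norm(n);N.append(n)
    if N[0]@N[1]<0:N[1]=-N[1]
    print('edges',L[3]+np.array(c0),L[-3]+np.array(c0))
    n=N[0]+N[1];return n/np.linalg.norm(n),np.arccos(N[0]@N[1])/2
for vw in (120,140):
  n1,h1=mid(w,range(45,95),400,465,vw);n2,h2=mid(s,range(265,318),205,275,135)
  d=np.cross(n1,n2);d/=np.linalg.norm(d);d*=np.sign(d[1])
  P=np.linalg.solve([n1,n2,d],[n1@w.T[:3,3],n2@s.T[:3,3],d@np.array([.63,.155,.13])])
  print('axis',P,d,'yaw',np.degrees(np.arctan2(-d[0],d[1])),'r',[np.sin(h)*np.linalg.norm(np.cross(P-c.T[:3,3],d)) for h,c in((h1,w),(h2,s))])
# at known axis height plane-only (z=.130) from wrist
q=np.cross(n1,[0,0,1]);q/=np.linalg.norm(q);q*=np.sign(q[1])
x=w.T[0,3]+0; 
for y in(.1,.155,.21): print('wrist-plane x at z.13,y',y,(n1@w.T[:3,3]-n1[1]*y-n1[2]*.13)/n1[0])
# grip / cheeks in wrist
hsv=cv2.cvtColor(w.img,cv2.COLOR_BGR2HSV);m=(hsv[150:185,425:452,2]<45);ys,xs=np.nonzero(m);g=(xs.mean()+425,ys.mean()+150);print('gripw',g)
m=cv2.cvtColor(t.img,cv2.COLOR_BGR2HSV)[130:160,235:270,2]<45;ys,xs=np.nonzero(m);gt=(xs.mean()+235,ys.mean()+130)
m=cv2.cvtColor(s.img,cv2.COLOR_BGR2HSV)[188:215,238:268,2]<45;ys,xs=np.nonzero(m);gs=(xs.mean()+238,ys.mean()+188)
print(gt,gs,tri([c.ray(p) for c,p in((w,g),(t,gt),(s,gs))]),tri([c.ray(p) for c,p in((t,gt),(s,gs))]))
z=w.img[0:290,240:500];cv2.imwrite('pics/w1z.png',cv2.resize(w.img[0:280,250:500],None,fx=2.1,fy=2.1,interpolation=cv2.INTER_CUBIC))
E
```

```text
edges [417.5 458.5] [413.5 454.5]
edges [228.5 250.5] [214.5 244.5]
axis [0.622  0.1496 0.1747] [-0.0586  0.9923  0.1091] yaw 3.3803407685734874 r [np.float64(0.02218593927465024), np.float64(0.01607314750527599)]
edges [418.5 458.5] [414.5 454.5]
edges [228.5 250.5] [214.5 244.5]
axis [0.6203 0.1462 0.1819] [-0.0698  0.9857  0.1534] yaw 4.04877327820015 r [np.float64(0.021383862791270098), np.float64(0.015124807866762045)]
wrist-plane x at z.13,y 0.1 0.6381160631215438
wrist-plane x at z.13,y 0.155 0.6370103028606751
wrist-plane x at z.13,y 0.21 0.6359045425998062
gripw (np.float64(439.7939189189189), np.float64(167.55743243243242))
(np.float64(249.26285714285714), np.float64(142.2342857142857)) (np.float64(250.2784090909091), np.float64(201.98295454545453)) (array([0.6238, 0.0738, 0.2236]), np.float64(0.0011728605477139748)) (array([0.6241, 0.0744, 0.2239]), np.float64(0.0005991505435800836))
```

View pics/w1z.png

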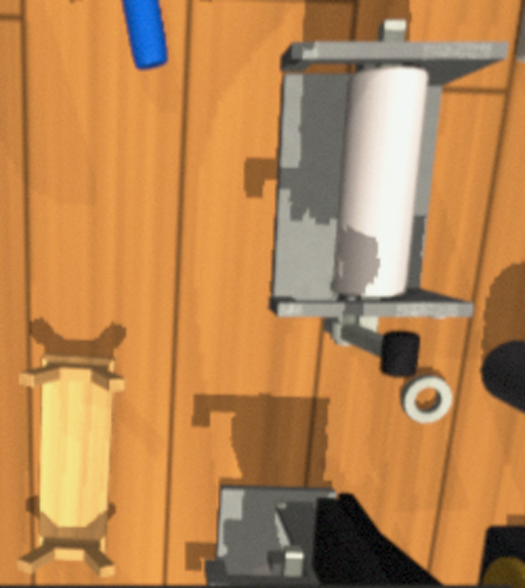

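```bash
cat > ax.py <<'E'
from h import *
np.set_printoptions(precision=4,suppress=True)
def edge(c,p,q,win=4):
    # strongest row-wise colour gradient near the line p-q, robust line
    g=np.abs(cv2.Sobel(cv2.GaussianBlur(c.img,(3,3),0).astype(np.float32),cv2.CV_32F,1,0,ksize=3)).sum(2);P=[]
    for r in range(int(p[1]),int(q[1])+1):
        x=p[0]+(q[0]-p[0])*(r-p[1])/(q[1]-p[1]);a=int(round(x))-win;k=g[r,a:a+2*win+1];i=k.argmax()
        kk=g[r,a+i-1:a+i+2];P.append((a+i+(kk@[-1,0,1])/kk.sum(),r))
    vx,vy,x,y=cv2.fitLine(np.array(P,np.float32),cv2.DIST_HUBER,0,.01,.01).ravel()
    f=lambda r:x+vx/vy*(r-y);print('  edge cols',round(f(p[1]),1),round(f(q[1]),1))
    n=np.cross(c.ray((f(p[1]),p[1]))[1],c.ray((f(q[1]),q[1]))[1]);return n/np.linalg.norm(n)
def mid(c,l,r):
    a,b=edge(c,*l),edge(c,*r);b=b*np.sign(a@b);n=a+b;return n/np.linalg.norm(n),np.arccos(a@b)/2
E
python3 - <<'E'
from ax import *
s,w=load('side0'),load('w1')
wz=lambda u,v:(250+u/2.1,v/2.1);sz=lambda u,v:(175+u/2.8,180+v/2.8)
n1,h1=mid(w,(wz(355,85),wz(340,225)),(wz(427,85),wz(414,225)))
n2,h2=mid(s,(sz(158,225),sz(122,365)),(sz(238,225),sz(204,365)))
d=np.cross(n1,n2);d/=np.linalg.norm(d);d*=np.sign(d[1])
P=np.linalg.solve([n1,n2,[0,1,0]],[n1@w.T[:3,3],n2@s.T[:3,3],.155])
print('axis',P,d,'yaw',np.degrees(np.arctan2(-d[0],d[1])),'r',[np.sin(h)*np.linalg.norm(np.cross(P-c.T[:3,3],d)) for h,c in((h1,w),(h2,s))])
q=np.cross(n1,[0,0,1])
print('yaw if level',np.degrees(np.arctan(q[0]/-q[1])),'x at z.13:',[(n1@w.T[:3,3]-n1[1]*y-n1[2]*.13)/n1[0] for y in(.085,.155,.225)])
# cheek outer top edges / stub in wrist zoom at z=.155
t=load('top0')
for k,p in {'ck+ topL':(285,60),'ck+ topR':(505,48),'ck- topL':(275,310),'ck- topR':(470,308)}.items(): print(k,w.plane(wz(*p),.155))
print('stub end top edge z.136',w.plane(wz(395,20),.136))
print('barrel end +y, z .15',w.plane(wz(392,67),.15),' -y',w.plane(wz(372,298),.15))
R={'++b':((452,378),(497,205),(122,384)),'+f':((446,486),(606,218),(25,379)),'-b':((684,390),(517,32),(118,563)),'-f':((679,496),(610,42),(24,566))}
sub=lambda p:(140+p[0]/3-.33,110+p[1]/3-.33)
for k,(a,b,c) in R.items(): print(k,w.plane(wz(*c),.058),t.plane(sub(a),.058))
E
```

```text
edge cols 418.0 412.3
  edge cols 452.5 445.4
  edge cols 230.2 216.3
  edge cols 261.7 249.6
axis [0.6241 0.155  0.1565] [ 0.0053  0.9947 -0.1031] yaw -0.3072380941273826 r [np.float64(0.018754077374054667), np.float64(0.019242660760722993)]
yaw if level 1.5655132113705585 x at z.13: [np.float64(0.6343962959480192), np.float64(0.6324831846348347), np.float64(0.6305700733216502)]
ck+ topL [0.5659 0.2168 0.155 ]
ck+ topR [0.6831 0.2264 0.155 ]
ck- topL [0.5719 0.0829 0.155 ]
ck- topR [0.6874 0.0878 0.155 ]
stub end top edge z.136 [0.6283 0.2424 0.136 ]
barrel end +y, z .15 [0.6255 0.2162 0.15  ]  -y [0.6302 0.0913 0.15  ]
++b [0.479  0.0108 0.058 ] [0.4763 0.0095 0.058 ]
+f [0.4057 0.0123 0.058 ] [0.4044 0.0112 0.058 ]
-b [ 0.4789 -0.1402  0.058 ] [ 0.4718 -0.1475  0.058 ]
-f [ 0.4018 -0.1455  0.058 ] [ 0.4009 -0.1449  0.058 ]
```

```bash
python3 go.py 0.583 0.070 0.212 92; python3 steer.py '[0.03,0.08,0.02,0,0,0.032,0.16,0.06,0,0,0.032,0.174,0.14,0,0,0.032,0.174,0.22,0,0,0.032,0.174,0.3,0,0,0.032,0.174,0.38,0,0,0.032,0.174,0.414,0,0,0.032,0.174,0.414,0,0]'; python3 go.py 0.583 0.070 0.212 92
```

```text
t 2.15 pos [0.4983 0.0542 0.4191] yaw 91.56 w 0.08209229944002319 F [-0.3 -1.1  0.1]
shift [0.0136 0.0853 0.207 ] turn -0.44
time_s: 2.82
tool_pos: [0.582, 0.0684, 0.2069]
tool_rot: [-179.4, 0.1, 91.3]
force: [-0.5, -0.7, -0.6]
grip_width: 0.0312
grasp_force: 0.0
t 2.82 pos [0.582  0.0684 0.2069] yaw 91.26 w 0.031216806548821908 F [-0.5 -0.7 -0.6]
shift [ 0.0016  0.001  -0.0051] turn -0.74
```

Converted, 0.03 m is 0.06, 0.001 m is 0.002.

```bash
python3 steer.py '[0.002,0,0,0,0,0.002,0,0,0,0,0.002,0,0,0,0,0.002,0.016,0,0,0,0.002,0.03,0,0,0,0.002,0.044,0,0,0,0.002,0.06,0,0,0,0.002,0.06,0,0,0]'; python3 go.py 0.63 0.070 0.202 92
```

```text
time_s: 3.48
tool_pos: [0.6164, 0.074, 0.2122]
tool_rot: [-180.0, -0.1, 91.4]
force: [0.0, -0.3, -0.6]
grip_width: 0.0002
grasp_force: 0.0
t 3.48 pos [0.6164 0.074  0.2122] yaw 91.44 w 0.00020378422828400068 F [ 0.  -0.3 -0.6]
shift [-0.0044  0.0135  0.0102] turn -0.56
```

Converted, 0.032 m is 0.064, 0.031 m is 0.062.

```bash
python3 steer.py '[-0.008,0.012,0.008,0,0,-0.008,0.024,0.018,0,0,-0.008,0.036,0.028,0,0,-0.008,0.046,0.038,0,0,-0.008,0.054,0.048,0,0,-0.008,0.06,0.056,0,0,-0.008,0.064,0.062,0,0,-0.008,0.064,0.062,0,0]'; python3 - <<'E'
from cell import env, optics, telemetry
import cv2,numpy as np
a=[]
for n,b in (('side',(180,390,175,415)),('top',(100,240,140,340))):
    d=optics.read_camera(n);np.savez(f'pics/{n}2.npz',**d);a.append(cv2.resize(d['color'][b[0]:b[1],b[2]:b[3]],(400,350 if n=='side' else 280)))
a[1]=cv2.copyMakeBorder(a[1],0,70,0,0,0);cv2.imwrite('pics/l2.png',np.hstack(a))
E
```

```text
time_s: 4.15
tool_pos: [0.6469, 0.0707, 0.1802]
tool_rot: [-179.9, 0.0, 91.5]
force: [0.5, -1.1, -0.3]
grip_width: 0.0005
grasp_force: 0.0
```

View pics/l2.png

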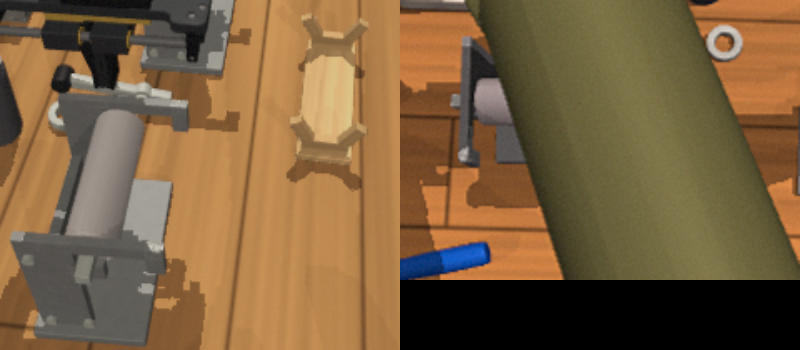

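The side view shows the lever swung back, nearly level, with its grip at (62,78) in the picture, and the roller still in its slots. I'll push gently to the stop.

Converted, 0.006 m is 0.012, 0.005 m is 0.01.

```bash
python3 steer.py '[0,0.004,0.004,0,0,0,0.006,0.008,0,0,0,0.006,0.01,0,0,0,0.006,0.012,0,0,0,0.006,0.012,0,0]'; 
```

```text
time_s: 4.67
tool_pos: [0.6504, 0.0709, 0.1758]
tool_rot: [179.9, 0.0, 91.5]
force: [-0.4, -0.7, 1.5]
grip_width: 0.0004
grasp_force: 0.6
```

Converted, -0.12 m is -0.24, -0.11 m is -0.22.

```bash
python3 steer.py '[0,0,-0.06,0,0,0,0,-0.14,0,0,0,0,-0.22,0,0.05,0.04,-0.02,-0.24,0,0.087,0.08,-0.04,-0.24,0,0.087,0.08,-0.04,-0.24,0,0.087,0.08,-0.04,-0.24,0,0.087,0.08,-0.04,-0.24,0,0.087]'; python3 - <<'E'
from cell import env, optics, telemetry
import cv2,numpy as np
d=optics.read_camera('wrist');cv2.imwrite('pics/w3.png',d['color']);np.savez('pics/w3.npz',**d)
E
```

```text
time_s: 5.33
tool_pos: [0.6292, 0.1095, 0.2949]
tool_rot: [-180.0, 0.1, 91.4]
force: [0.0, -0.6, 0.4]
grip_width: 0.0325
grasp_force: 0.0
```

View pics/w3.png

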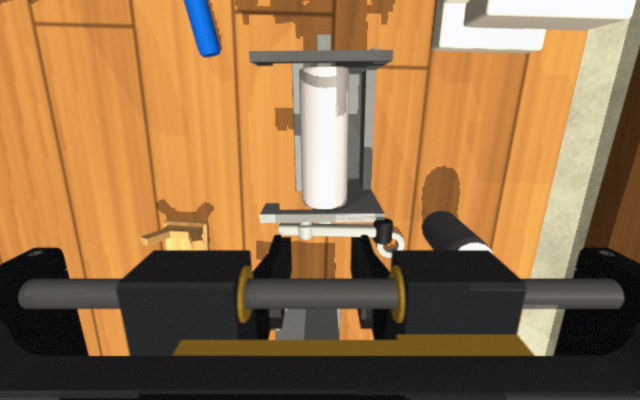

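The wrist view shows the lever level with its grip at (383,232), so it is open. The barrel spans columns 302–348 and rows 66–208, with the stub at (324,40).

```bash
python3 - <<'E'
from ax import *
w,w1,s=load('w3'),load('w1'),load('side2')
n1,h1=mid(w,((301.5,110),(303,195)),((349,110),(347,195)))
P0=None
q=np.cross(n1,[0,0,1])
print('yaw level',np.degrees(np.arctan(q[0]/-q[1])),'x(z.13):',[(n1@w.T[:3,3]-n1[1]*y-n1[2]*.13)/n1[0] for y in(.085,.155,.225)])
X=np.array([.631,.155,.13]);d=np.cross(n1,[0,0,1]);d/=np.linalg.norm(d)
print('dist cam->axis for r=22: ',.022/np.sin(h1),' axis z from size', w.T[2,3]-.022/np.sin(h1)*0, np.linalg.norm(np.cross(X-w.T[:3,3],d)))
wz=lambda u,v:(250+u/2.1,v/2.1)
n2,h2=mid(w1,(wz(355,85),wz(340,225)),(wz(427,85),wz(414,225)))
print('z tri',np.linalg.solve([n1,n2,[0,1,0]],[n1@w.T[:3,3],n2@w1.T[:3,3],.155]))
print('ends',w.plane((325,67),.15),w.plane((325,207),.14), 'stub',w.plane((324,36),.136))
# stub tip two views: w3 (324,36), w1 (438,10)
print('stub tri',tri([w.ray((324,36)),load('side0').ray((175+140/2.8,180+458/2.8))]))
print('cheek+ top outer',w.plane((251,53),.155),w.plane((391,52),.155),'cheek-',w.plane((262,207),.155),w.plane((383,206),.155))
E
python3 go.py 0.631 0.154 0.132 92
```

```text
edge cols 300.7 304.4
  edge cols 347.2 345.9
yaw level 2.4874544135231402 x(z.13): [np.float64(0.634084057282917), np.float64(0.6310431476762434), np.float64(0.6280022380695697)]
dist cam->axis for r=22:  0.3188262578809663  axis z from size 0.44181519330206287 0.31182664351637307
  edge cols 418.0 412.3
  edge cols 452.5 445.4
z tri [0.631  0.155  0.1347]
ends [0.6296 0.2159 0.15  ] [0.6334 0.091  0.14  ] stub [0.6282 0.2415 0.136 ]
stub tri (array([0.6271, 0.2406, 0.1391]), np.float64(0.0011095827896941805))
cheek+ top outer [0.5698 0.2244 0.155 ] [0.6821 0.228  0.155 ] cheek- [0.5753 0.0944 0.155 ] [0.6862 0.0982 0.155 ]
t 5.38 pos [0.6293 0.1089 0.2947] yaw 91.38 w 0.03646899159567779 F [ 0.6 -0.8  0.4]
shift [0.0452 0.0029 0.1626] turn -0.62
```

Converted, 0.06 m is 0.12, 0.045 m is 0.09, -0.6 degrees is -0.0052.

```bash
python3 steer.py '[0.04,0.004,0,0,0.087,0.09,0.006,0,-0.0052,0.087,0.09,0.006,0.04,-0.0052,0.087,0.09,0.006,0.08,-0.0052,0.087,0.09,0.006,0.12,-0.0052,0.087,0.09,0.006,0.12,-0.0052,0.087,0.09,0.006,0.12,-0.0052,0.087,0.09,0.006,0.12,-0.0052,0.087]'; python3 go.py 0.631 0.154 0.129 92.2
```

```text
time_s: 6.05
tool_pos: [0.6316, 0.1549, 0.2363]
tool_rot: [180.0, -0.0, 92.0]
force: [0.0, 0.5, 0.4]
grip_width: 0.0846
grasp_force: 0.0
t 6.05 pos [0.6316 0.1549 0.2363] yaw 92.0 w 0.08461018947522088 F [0.  0.5 0.4]
shift [-0.0009 -0.0007  0.1073] turn -0.2
```

Converted, 0.106 m is 0.212, 0.095 m is 0.19.

```bash
python3 steer.py '[-0.002,-0.002,0.06,0,0.087,-0.002,-0.002,0.12,0,0.087,-0.002,-0.002,0.16,0,0.087,-0.002,-0.002,0.19,0,0.087,-0.002,-0.002,0.212,0,0.087,-0.002,-0.002,0.212,0,0.087]'; python3 go.py 0.631 0.154 0.129 92.2; python3 steer.py '[0,0,0,0,0.03,0,0,0,0,0.03,0,0,0,0,0.03,0,0,0,0,0.03,0,0,0,0,0.03,0,0,0,0,0.03,0,0,0,0,0.03,0,0,0,0,0.03]' 30
```

```text
time_s: 6.55
tool_pos: [0.6295, 0.154, 0.1281]
tool_rot: [-179.9, 0.0, 92.0]
force: [-0.9, -0.7, -0.4]
grip_width: 0.0869
grasp_force: 0.0
t 6.55 pos [0.6295 0.154  0.1281] yaw 92.05 w 0.08691526079245324 F [-0.9 -0.7 -0.4]
shift [-0.      0.0015 -0.0009] turn -0.15
time_s: 7.22
tool_pos: [0.6304, 0.1544, 0.1297]
tool_rot: [179.9, -0.0, 92.1]
force: [1.3, -0.0, 0.1]
grip_width: 0.0433
grasp_force: 30.0
```

Converted, -0.029 m is -0.058, -0.028 m is -0.056.

```bash
python3 steer.py '[0,0,-0.002,0,0.03,0,-0.014,-0.002,0,0.03,0,-0.028,-0.002,0,0.03,0,-0.042,-0.002,0,0.03,0,-0.056,-0.002,0,0.03,0,-0.058,0,0,0.03,0,-0.058,0,0,0.03]'
```

```text
time_s: 7.8
tool_pos: [0.5998, 0.1532, 0.129]
tool_rot: [-179.9, 0.1, 92.1]
force: [-0.1, 0.6, -6.1]
grip_width: 0.0434
grasp_force: 30.0
```

```bash
python3 go.py 0.601 0.153 0.08 92.2
```

```text
t 7.8 pos [0.5998 0.1532 0.129 ] yaw 92.1 w 0.04336423437997088 F [-0.1  0.6 -6.1]
shift [-0.0002  0.0013  0.049 ] turn -0.1
```

Converted, 0.033 m is 0.066, 0.032 m is 0.064.

```bash
python3 steer.py '[0,0.002,0.012,0,0.03,0,0.002,0.026,0,0.03,0,0.002,0.04,0,0.03,0,0.002,0.054,0,0.03,0,0.002,0.064,0,0.03,0,0.002,0.066,0,0.03,0,0.002,0.066,0,0.03]'; python3 go.py 0.44 -0.0675 0.16 92.2
```

```text
time_s: 8.38
tool_pos: [0.6016, 0.1534, 0.0957]
tool_rot: [-179.9, 0.0, 92.1]
force: [0.4, 0.1, -5.5]
grip_width: 0.0433
grasp_force: 30.0
t 8.38 pos [0.6016 0.1534 0.0957] yaw 92.08 w 0.04327946504181213 F [ 0.4  0.1 -5.5]
shift [-0.2149 -0.1696 -0.0641] turn -0.12
```

Converted, -0.16 m is -0.32, -0.14 m is -0.28.

```bash
python3 steer.py '[0,-0.04,0,0,0.03,0,-0.1,0,0,0.03,0,-0.16,0,0,0.03,0,-0.22,-0.04,0,0.03,0,-0.28,-0.09,0,0.03,0,-0.32,-0.13,0,0.03,0,-0.32,-0.13,0,0.03,0,-0.32,-0.13,0,0.03]'; python3 - <<'E'
from h import *
np.set_printoptions(precision=4,suppress=True)
for n,b in (('top0',(270,385,225,285)),('side0',(345,405,180,290)),('w1',(255,312,160,280))):
    c=load(n);hsv=cv2.cvtColor(c.img,cv2.COLOR_BGR2HSV)
    m=np.zeros(hsv.shape[:2],np.uint8);x0,x1,y0,y1=b
    m[y0:y1,x0:x1]=cv2.inRange(hsv,(14,60,150),(32,200,255))[y0:y1,x0:x1]
    m=cv2.morphologyEx(m,cv2.MORPH_OPEN,np.ones((5,5)))
    k=max(cv2.findContours(m,0,2)[0],key=cv2.contourArea)
    P=np.array([c.plane(p,.010)[:2] for p in k[:,0].astype(float)])
    print(n,cv2.contourArea(k),cv2.boundingRect(k),P.min(0),P.max(0),cv2.minAreaRect((P*1000).astype(np.float32)))
E
python3 go.py 0.4385 -0.068 0.16 88.4
```

```text
time_s: 9.05
tool_pos: [0.4429, 0.1478, 0.1635]
tool_rot: [179.6, 0.2, 92.1]
force: [1.3, -0.0, -7.2]
grip_width: 0.043
grasp_force: 30.0
top0 1639.0 (287, 240, 70, 31) [ 0.4071 -0.1299] [0.4685 0.0177] ((437.962158203125, -56.255462646484375), (148.3018798828125, 58.889244079589844), 87.93218231201172)
side0 2870.0 (345, 180, 45, 86) [ 0.4032 -0.2376] [ 0.4997 -0.0004] ((443.8587341308594, -117.52018737792969), (97.0873031616211, 234.17335510253906), 3.816568613052368)
w1 5829.5 (255, 160, 57, 119) [ 0.3805 -0.1884] [0.4869 0.0364] ((432.8597412109375, -75.68550109863281), (106.42447662353516, 224.6712646484375), 0.4297436773777008)
t 9.05 pos [0.4429 0.1478 0.1635] yaw 92.11 w 0.04299058007789267 F [ 1.3 -0.  -7.2]
shift [-0.2155 -0.0124  0.0043] turn 3.71
```

Converted, -0.215 m is -0.43, -0.19 m is -0.38, 3.8 degrees is 0.0332.

```bash
python3 steer.py '[-0.06,-0.004,0,0.0087,0.03,-0.14,-0.008,0,0.0175,0.03,-0.22,-0.014,0,0.0262,0.03,-0.3,-0.018,0,0.0332,0.03,-0.38,-0.022,0,0.0332,0.03,-0.43,-0.024,0,0.0332,0.03,-0.43,-0.024,0,0.0332,0.03,-0.43,-0.024,0,0.0332,0.03]'; python3 go.py 0.4385 -0.068 0.10 88.3
python3 - <<'E'
from cell import env, optics, telemetry
import cv2,numpy as np
d=optics.read_camera('side');np.savez('pics/s4.npz',**d)
e=optics.read_camera('wrist');np.savez('pics/w4.npz',**e)
cv2.imwrite('pics/p4.png',np.hstack([cv2.resize(d['color'][130:330,270:450],(378,420)),cv2.resize(e['color'][0:320,160:480],(420,420))]))
E
```

```text
time_s: 9.72
tool_pos: [0.4379, -0.0691, 0.1606]
tool_rot: [-179.9, -0.1, 88.1]
force: [-0.6, 1.3, -6.5]
grip_width: 0.0435
grasp_force: 30.0
t 9.72 pos [ 0.4379 -0.0691  0.1606] yaw 88.06 w 0.04349077022005085 F [-0.6  1.3 -6.5]
shift [0.001  0.0006 0.0606] turn -0.24
```

View pics/p4.png

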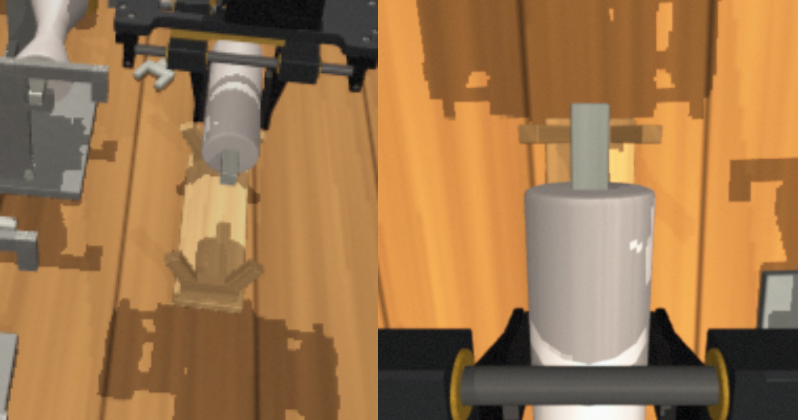

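The wrist picture shows the stub at column 590, centred between the rack's post tips at 520 and 662, so it is aligned across the rack. A quick check along the rack, then lower.

The manual's scale: shifts go in shares of 0.5 m and turns go in shares of 2 rad. Converting my numbers, 0.09 m is 0.18, 0.085 m is 0.17.

```bash
python3 - <<'E'
from h import *
w=load('w4')
print('rack end outer/inner top',w.plane((322,122/1.3125),.06),w.plane((322,142/1.3125),.06))
print('posts',w.plane((160+(520-378)/1.3125,132/1.3125),.06),w.plane((160+(662-378)/1.3125,132/1.3125),.06))
print('stub end',w.plane((160+(590-378)/1.3125,103/1.3125),.169))
E
python3 steer.py '[0.002,0,0.04,0,0.03,0.002,0,0.08,0,0.03,0.002,0,0.12,0,0.03,0.002,0,0.15,0,0.03,0.002,0,0.17,0,0.03,0.002,0,0.18,0,0.03,0.002,0,0.18,0,0.03]'
```

```text
rack end outer/inner top [0.44107466 0.01810466 0.06      ] [0.4407691  0.00757406 0.06      ]
posts [0.40209805 0.01404262 0.06      ] [0.48014726 0.01169083 0.06      ]
stub end [0.44067795 0.02113308 0.169     ]
time_s: 10.4
tool_pos: [0.4375, -0.0656, 0.0707]
tool_rot: [-179.9, -0.1, 88.4]
force: [-0.1, 0.2, -6.5]
grip_width: 0.0435
grasp_force: 30.0
```

Converted, 0.032 m is 0.064, 0.021 m is 0.042.

```bash
python3 steer.py '[0,0,0.016,0,0.03,0,0,0.03,0,0.03,0,0,0.042,0,0.03,0,0,0.052,0,0.03,0,0,0.058,0,0.03,0,0,0.062,0,0.03,0,0,0.064,0,0.03,0,0,0.064,0,0.03]'
```

```text
time_s: 11.07
tool_pos: [0.4379, -0.0666, 0.0395]
tool_rot: [-180.0, 0.0, 88.3]
force: [-0.4, 0.1, -5.9]
grip_width: 0.0432
grasp_force: 30.0
```

Converted, 0.002 m is 0.004, 0.001 m is 0.002.

```bash
for i in 1; do python3 steer.py '[0,0,0.002,0,0.03,0,0,0.004,0,0.03,0,0,0.004,0,0.03,0,0,0.004,0,0.03]'|grep -E 'pos|force'; done
```

```text
tool_pos: [0.4379, -0.0667, 0.0376]
force: [-0.3, 0.0, -6.3]
grasp_force: 30.0
```

Converted, 0.002 m is 0.004, 0.001 m is 0.002.

```bash
python3 steer.py '[0,0,0.002,0,0.03,0,0,0.004,0,0.03,0,0,0.004,0,0.03,0,0,0.004,0,0.03]'|grep -E 'pos|force'
```

```text
tool_pos: [0.4382, -0.0667, 0.0366]
force: [-3.2, -0.2, 6.1]
grasp_force: 30.0
```

Contact: the vertical force has reversed. Releasing.

Converted, -0.2 m is -0.4, -0.17 m is -0.34.

```bash
python3 steer.py '[0,0,0,0,0.05,0,0,0,0,0.05,0,0,0,0,0.06,0,0,0,0,0.087,0,0,0,0,0.087,0,0,0,0,0.087,0,0,0,0,0.087,0,0,0,0,0.087]' 10; python3 steer.py '[0,0,-0.04,0,0.087,0,0,-0.1,0,0.087,0,0,-0.18,0,0.087,0,0,-0.26,0,0.087,0,0,-0.34,0,0.087,0,0,-0.4,0,0.087,0,0,-0.4,0,0.087,0,0,-0.4,0,0.087]'
python3 - <<'E'
from cell import env, optics, telemetry
import cv2,numpy as np
d=optics.read_camera('side');np.savez('pics/s5.npz',**d)
e=optics.read_camera('top');np.savez('pics/t5.npz',**e)
w=optics.read_camera('wrist');np.savez('pics/w5.npz',**w)
cv2.imwrite('pics/p5.png',np.hstack([cv2.resize(d['color'][130:390,170:430],(400,400)),cv2.resize(w['color'][0:320,160:480],(400,400))]))
E
```

```text
time_s: 12.4
tool_pos: [0.4379, -0.0666, 0.0355]
tool_rot: [180.0, 0.0, 88.3]
force: [-0.2, -0.2, -0.9]
grip_width: 0.0814
grasp_force: 0.0
time_s: 13.07
tool_pos: [0.439, -0.0669, 0.2372]
tool_rot: [179.8, 0.1, 88.3]
force: [-0.1, -0.3, -0.8]
grip_width: 0.0874
grasp_force: 0.0
```

View pics/p5.png

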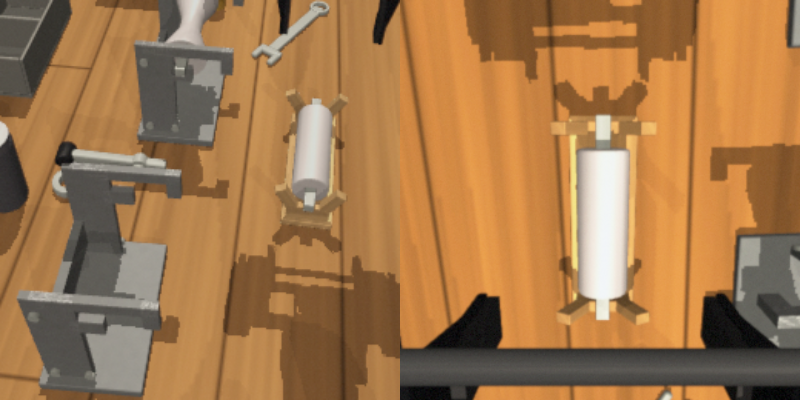

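The roller lies centred in both notches of the rack, with its stubs at (603,130) and (603,310). The lever is open, with its grip at (66,153), and the gripper is clear.

```bash
python3 -c "
from cell import env, optics, telemetry
print(env.sign_off())"
```

```text
the job is handed in; nothing more can be done
None
```

I opened the straight roller's cam lever fully, lowered the roller out of its slots and set it in both rack notches, left the other stand alone, and handed the job in at about 13 s; no verdict was returned.

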